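Clamp the small bottle on the shaker

TASK

The small brown bottle standing on the shaker has to be secured for shaking. With the fingers closed, push the steel clamp strap round over the bottle until it rests against its stop pillar, then push the raised cam lever fully down until it lies level, so that the strap's rubber pad clamps the cap. Push only: do not lift anything, leave the bottle standing in its place between the four pins, do not disturb the loose things round the shaker, and finish with the hand clear.

Things in the scene. Friction and masses are not known exactly. Their poses are not given: they have to be found in the camera images.
- shaker: Low white lab shaker, fixed, 160 (x) x 170 (y) mm, with a 160 x 160 mm aluminium platform, top at 56 mm. Origin: centre of its underside, on the worktop; z up, -x is the front with display and knob; may be turned about z. On the platform, in its frame: strap post at (0, 35) mm, mat with the bottle at (0, -3) mm.
- stop_pillar (a point): Top of the steel stop pillar on the shaker, 12 mm diameter, at (-18.5, -35) mm in the shaker's frame, 124 mm above the worktop. The strap's lip rests against its rear (+x) side when the strap is home.
- post (a point): Point on the vertical axis of the strap's pivot post, at the top face of the strap, 141 mm above the worktop. Axes as the shaker's. A fork (25 x 18 mm) that carries the lever's pin stands above it to 170 mm and turns with the strap.
- strap (a joint): Swing of the strap about the vertical post, rad. 0: over the bottle, pointing to the shaker's -y, against the stop pillar (hard end stop). Positive: swung away toward the rear; 1.57 points to the shaker's +x; range 0 to 2.1. Seen from above, it turns clockwise to reach 0. Friction of about 0.15 N m (2.1 N at the lip) keeps it where it is left.
- strap_lip (a point): Centre of the down-turned lip at the strap's free end, 70 mm from the post axis, 123 mm above the worktop (7 mm lower once clamped). Lip: 24 mm wide across the strap, 10 mm thick along it, from 105 to 141 mm above the worktop. Axes: -y outward from the post along the strap, x across it (-x side leads as it swings to 0; push on the +x side), z up. Strap: 24 mm wide steel bar, 131 to 141 mm.
- lever (a joint): Cam lever, rad. 0: fully raised, 65 degrees (1.13 rad) above level; 1.13: level (hard stop). It swings with the strap and always leans away from it, on the other side of the post. Friction of about 0.2 N m (3.5 N at the paddle) keeps it where it is left. Pushing it down forces the strap and pad down 7 mm, onto the cap with about 8 N, adding about 1 N to the push.
- lever_pad (a point): Centre of the pressed face of the black paddle (24 mm wide, 40 mm long, 9 mm thick) on the cam lever, 57 mm from the lever's pin, 4.5 mm off the lever's mid line; the paddle spans 37 to 77 mm from the pin. Axes: y along the lever away from the pin, z out of the pressed face (up when the lever is down).
- lever_pin (a point): Centre of the lever's level pin, on the post axis, 162 mm above the worktop, set across the strap. The lever turns about it, from leaning up to lying level, pointing directly away from the strap. Axes: -y along the strap toward its lip, x across it, z up.
- pad: Black rubber pressure pad under the strap, 22 mm diameter, 5 mm thick, 38 mm from the post axis. Origin: centre of its underside, 122 mm above the worktop while the lever is up (5 mm above the bottle's cap). It passes over the cap as the strap swings.
- mat_centre (a point): Centre of the round rubber mat on the shaker (44 mm diameter) between four upright pins 12 mm high; top of the mat 58 mm above the worktop. The bottle stands here.
- bottle: Small brown bottle with black screw cap, 29 mm diameter, 59 mm high, loose, standing upright on the shaker's mat between four short pins. Origin: centre of its underside; z up; top of the cap 117 mm above the worktop.
- yellow_cup: Bystander: lidded sample cup with yellow lid, 60 mm diameter, 62 mm high, loose, on the worktop in front of the shaker, to the right. Origin: centre of its underside.
- red_cup: Bystander: lidded sample cup with red lid, 60 mm diameter, 62 mm high, loose, on the worktop on the +y (left) side of the shaker. Origin: centre of its underside.
- slide_pack: Bystander: flat red cardboard pack of slides, 66 x 94 x 22 mm, loose, on the worktop in front of the shaker, to the left. Origin: centre of its underside.

How it is judged:
By the outcome, as a careful person would: the job done as asked, in the order asked, and still so for the second after the job is handed in, with the robot touching nothing.
It also fails if it takes over 38 s, if anything falls off the work surface, if the arm or the gripper's body presses on something with over 40 N, if the wrist force passes 120 N, or if a joint passes its speed limit or range.

ROBOT

A 7-joint arm with a two-finger parallel gripper is mounted at the origin on a cart in front of the work surface, level with it; the furniture and walls round the work are solid. World frame = base frame: x ahead of the robot, y to its left, z up, the work surface at z = 0. Lengths are in m, angles in rad, forces in N, time in s.
With the tool pointing down it reaches from about 0.4 to 0.85 m from the base axis. Payload 4.5 kg.
Tool frame: the origin (TCP) lies at the very end of the fingers, on their centre line; the grasp point (between the pads) lies 19 mm behind it (r.grip_depth is the z of the grasp point in the tool frame, in m); z points along the fingers, y is the line along which they close (so a half turn about z gives the same grasp; the last joint's range is limited). The gripper opens to 88 mm and grips with 3 to 60 N. Pads are 18 mm wide; open, the fingers measure 123 mm over their backs; the gripper's body (75 mm by 187 mm) begins 45 mm behind the grasp point.
Start: joints at [-1.152, 0.689, -0.195, 1.565, 0.157, 0.902, -0.215], TCP at [0.235, 0.579, 0.239] pointing down, gripper open.
Joint ranges: [-3.01, 3.01], [-0.46, 2.08], [-1.47, 1.51], [0.13, 2.56], [-1, 4.14], [0.04, 2.09], [-2.66, 2.66]. Speed limits (rad/s): [2.57, 2.57, 3.14, 3.14, 3.14, 3.14, 3.14].

INTERFACE

Orientations are given as a unit quaternion [x, y, z, w].
In Python, from plant import r gives the robot as it stands.
- The arm moves only by the tool steer_hand, called as a command line: name --argument value ..., lists and objects as JSON in quotes. Schema: {"type":"object","properties":{"motion":{"type":"array","items":{"type":"array","items":{"type":"array","items":{"type":"number"},"minItems":7,"maxItems":7},"minItems":1,"maxItems":10},"minItems":1,"maxItems":1},"clamp_n":{"type":"number"},"only":{"type":"string"},"quiet":{"type":"boolean"},"lines":{"type":"string"}},"required":["motion"],"additionalProperties":false}. motion is a list that holds a single list of rows (three levels of brackets), with 1 to 10 rows, each of 7 numbers: the opening from 0.0 (shut) to 1.0 (fully open), then dx, dy, dz in shares of 0.8 m (1.0 is 0.8 m), then a rotation vector rx, ry, rz in normalised numbers (1 is 2 rad); each row is the pose to reach, as a shift and turn from the pose commanded when the call began, along the tool's axes at that moment; what a row does not reach only later rows make up. A row lasts 1/10 s, in which the tool goes at most 0.05 m and 0.15 rad, less where a joint would pass 70% of its speed; a pose out of reach is approached as far as the arm can. The fingers move at their own pace and stop on an object; clamp_n is the grip in N (left out, the last holds). Time passes only in rows, so rows that do not move let the fingers close. The tool returns the time, the measured TCP pose, the force, the opening and the grip force at its end. only (a regular expression) keeps the lines of the reply that match it, lines (a string "A,B") keeps lines A to B, and quiet returns only ok. Shift and turn numbers lie between -1 and 1, and a call with a number outside is refused. Input that does not fit is refused with a message, and nothing moves.
- r.get_state(): the state, without advancing time (a new reading comes with each control period).
- r.snapshot(name): name is "side" or "top"; returns the picture (384x512x3 uint8, red, green, blue); there is no depth.
- r.camera_params(name): a dict with "fx", "fy", "cx", "cy" (pixels), "rvec" (rotation vector, rad) and "tvec" (3), from world to camera coordinates, as OpenCV has them. Camera axes: x right, y down, z forward; pixel columns grow to the right and rows downward; lengths in m; the calibration is good to about 2 mm. A picture is of the moment at which its call begins. camera_params takes no time and is no camera call.
- r.finish_job(): hands the job in; it is judged then, once.
The state is a dict: "clock": time; "q": joint angles; "qd": joint speeds; "joint_torque": joint torques, N m; "tool_pos": TCP position; "eef_rot": TCP orientation; "contact_force": force on the tool from outside, world axes, zero at the start; "moment": the same for the moment, N m; "opening": opening from 0.0 (shut) to 1.0 (fully open); "finger_force": force on a finger pad.
Only numpy, scipy, OpenCV 4.12 (cv2) and the standard library are available. Lean on these libraries where they do the work, as an engineer would, in place of code of your own. Each camera call takes 0.05 s, during which the arm holds its last target. There are 200 camera calls.

## Working session

There is one attempt and no reset: what is moved stays moved. The work goes in short steps, Python scripts to look and compute and a tool call to move; the robot and the scene stay as the last step left them, time stands still between calls to the robot, and variables do not carry over. Pictures are saved under pics/ and viewed, at most 10 in all, crops included, and the job is handed in when it is done.

```bash
ls; mkdir -p pics
```

Run:
```python
from plant import r
import cv2
for n in("top","side"):
    cv2.imwrite(f"pics/{n}0.png",r.snapshot(n)[:,:,::-1]); print(n,r.camera_params(n))
s=r.get_state();print(s["clock"],s["tool_pos"],s["eef_rot"],s["contact_force"])
```

```text
pics
plant.py
top {'fx': 370.97141210905465, 'fy': 370.97141210905465, 'cx': 253.22474391882514, 'cy': 187.79077296960125, 'rvec': array([ 2.19681173, -2.18219613,  0.13912911]), 'tvec': array([0.00157496, 0.54227788, 0.94897157])}
side {'fx': 469.9736253344327, 'fy': 469.9736253344327, 'cx': 262.3012501286045, 'cy': 188.1817240513973, 'rvec': array([ 2.25873041, -0.90369542,  0.32615365]), 'tvec': array([-0.39837606,  0.38558924,  0.773347  ])}
0.1 [0.23443945 0.57875344 0.23798236] [ 1.91170998e-01  9.81556406e-01 -8.14315569e-04 -8.93626313e-05] [-0.06541657 -0.56798183 -0.15930701]
```

View pics/top0.png

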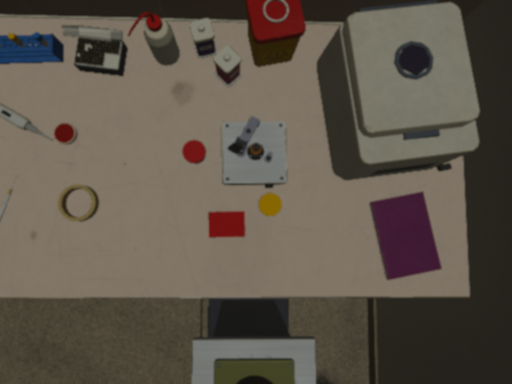

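View pics/side0.png

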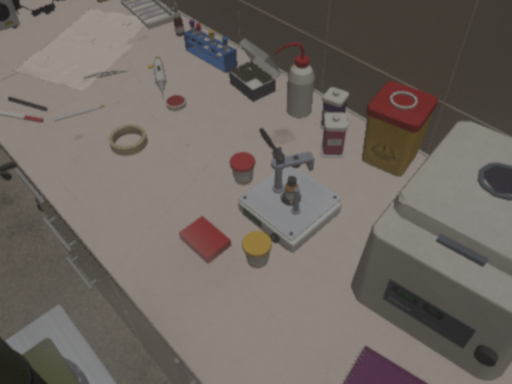

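Create h.py:
```python
from plant import r
import cv2,numpy as np
from scipy.spatial.transform import Rotation as R
def cam(n):
    p=r.camera_params(n);K=np.array([[p["fx"],0,p["cx"]],[0,p["fy"],p["cy"]],[0,0,1]]);return K,np.array(p["rvec"]),np.array(p["tvec"])
def ray(n,uv,z):
    K,rv,t=cam(n);M=cv2.Rodrigues(rv)[0];d=M.T@np.linalg.inv(K)@[*uv,1];c=-M.T@t;return c+d*(z-c[2])/d[2]
def proj(n,P):
    K,rv,t=cam(n);return cv2.projectPoints(np.array(P,float).reshape(-1,1,3),rv,t,K,None)[0][:,0]
def crop(img,x,y,w,h,s,f):
    cv2.imwrite(f,cv2.resize(img[y:y+h,x:x+w],None,fx=s,fy=s,interpolation=cv2.INTER_CUBIC))
```

Run:
```python
from h import *
t=cv2.imread("pics/top0.png");s=cv2.imread("pics/side0.png")
a=cv2.resize(t[105:225,180:300],(600,600),interpolation=cv2.INTER_CUBIC)
cv2.imwrite("pics/topc.png",np.clip(a*1.4,0,255).astype('uint8'))
crop(s,225,115,130,130,4.6,"pics/sidec.png")
# platform mask
hsv=cv2.cvtColor(t,cv2.COLOR_BGR2HSV)
for nm,lo,hi in(("yel",(18,150,80),(32,255,255)),("red",(0,180,80),(8,255,255))):
    m=cv2.inRange(hsv,lo,hi);n,l,st,c=cv2.connectedComponentsWithStats(m)
    for i in range(1,n):
        if st[i,4]>150: print(nm,c[i].round(1),st[i],ray("top",c[i],.062).round(3))
```

```text
yel [269.6 204.1] [259 193  22  23 400] [ 0.498 -0.035  0.062]
red [275.1  20.5] [ 247    0   57   40 1337] [ 0.983 -0.049  0.062]
red [275.4   9.3] [266   1  19  18 257] [ 1.014 -0.05   0.062]
red [ 63.9 132.7] [ 56 125  17  17 231] [0.674 0.484 0.062]
red [193.7 151.3] [184 141  21  21 352] [0.631 0.158 0.062]
red [226.6 223.9] [210 212  34  24 787] [0.448 0.073 0.062]
```

View pics/topc.png

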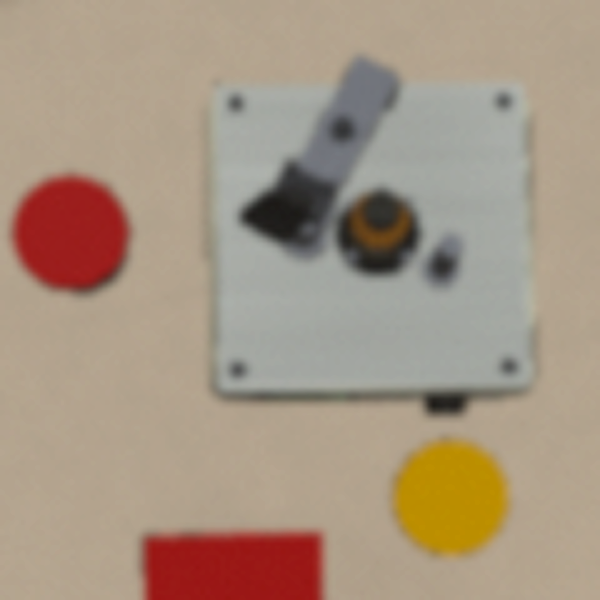

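View pics/sidec.png

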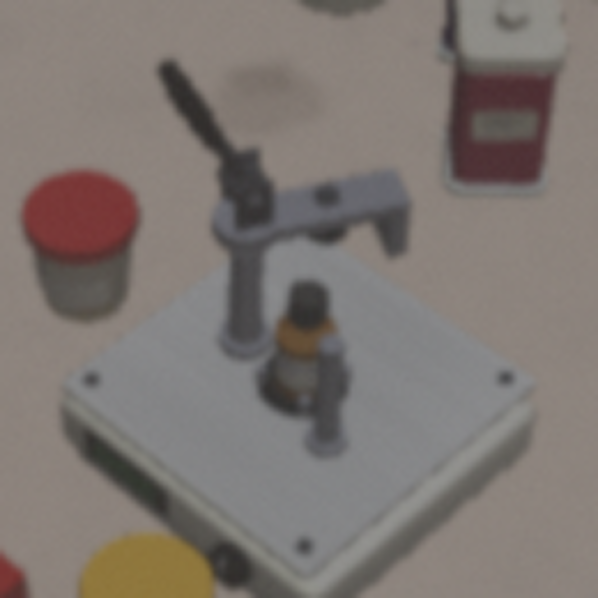

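The top crop shows the platform screws at crop pixels (236,103), (503,101), (237,370) and (509,366), the pillar top near (443,265), the cap at (381,207) and the strap end near (375,72). The side crop shows the raised lever leaning to the front left, the bottle upright and the strap swung to the rear.

Add to h.py:
```python
def wpx(u,v): return (180+(u+.5)/5-.5,105+(v+.5)/5-.5)
S=[ray("top",wpx(*p),.056)[:2] for p in((236,103),(503,101),(237,370),(509,366))]
C=np.mean(S,0); ex=(S[0]+S[1]-S[2]-S[3])/2; ey=(S[0]+S[2]-S[1]-S[3])/2
yaw=np.arctan2(ex[1]-ey[0],ex[0]+ey[1])
Rs=np.array([[np.cos(yaw),-np.sin(yaw)],[np.sin(yaw),np.cos(yaw)]])
def W(x,y,z): return np.array([*(C+Rs@[x/1000,y/1000]),z/1000])
def SH(P): return Rs.T@(np.array(P)[:2]-C)*1000
def lip(th,z=123): return W(70*np.sin(th),35-70*np.cos(th),z)
def lev(th,ph,z=4.5,l=57):
    e=1.13-ph; rr=l*np.cos(e)-z*np.sin(e); return W(-rr*np.sin(th),35+rr*np.cos(th),162+l*np.sin(e)+z*np.cos(e))
```

Run:
```python
from h import *
print("C",C,"yaw",yaw,"spans",np.linalg.norm(ex),np.linalg.norm(ey))
def chk(nm,P):
    a=proj("top",[P])[0];b=proj("side",[P])[0]
    print(nm,P.round(3),"topc",((a-[180,105])*5+2).round(),"sidec",((b-[225,115])*4.6+2).round())
chk("pillar",W(-18.5,-35,124));chk("cap",W(0,-3,117));chk("post",W(0,35,141))
E=ray("top",wpx(375,68),.141);print("strap end shaker",SH(E))
d=SH(E)-[0,35];th=np.arctan2(d[0],-d[1]);print("th",th,np.hypot(*d))
chk("lip",lip(th,141));chk("paddle",lev(th,0));chk("pad tip",lev(th,0,0,77))
```

```text
C [0.63313735 0.00492611] yaw 0.020421334095672962 spans 0.13838851841844166 0.13843281606788832
pillar [ 0.615 -0.03   0.124] topc [451. 245.] sidec [331. 341.]
cap [0.633 0.002 0.117] topc [382. 210.] sidec [306. 292.]
post [0.632 0.04  0.141] topc [303. 200.] sidec [246. 212.]
strap end shaker [62.85984254  0.46869521]
th 1.0684614550323515 71.7200865521113
lip [0.694 0.007 0.141] topc [373.  71.] sidec [393. 182.]
paddle [0.614 0.049 0.215] topc [281. 205.] sidec [201.  96.]
pad tip [0.603 0.055 0.232] topc [266. 223.] sidec [172.  73.]
```

Add to h.py:
```python
def goto(P,ya,base=None):
    "tool-frame delta from base (measured pose by default) to TCP P with tool y at world angle ya, pointing down"
    s=r.get_state();p,q=base or (s["tool_pos"],s["eef_rot"]);A=R.from_quat(q)
    y=np.array([np.cos(ya),np.sin(ya),0]);z=np.array([0,0,-1.]);B=R.from_matrix(np.c_[np.cross(y,z),y,z])
    print("d",(A.inv().apply(P-np.array(p))).round(4),"rot",(A.inv()*B).as_rotvec().round(3))
def push(th,off,z=122,rad=70):
    return W(rad*np.sin(th)+off*np.cos(th),35-rad*np.cos(th)+off*np.sin(th),z)
```

Run:
```python
from h import *
a=push(1.07,45,260);print(a,push(1.07,45));goto(a,1.07+yaw)
```

```text
[0.7152952  0.04747797 0.26      ] [0.7152952  0.04747797 0.122     ]
d [-0.6451 -0.312  -0.0214] rot [-0.002  0.     0.096]
```

Careful with the scale: shifts go in shares of 0.8 m and turns go in shares of 2 rad. That gives: -0.645 m / 0.8 = -0.8063, -0.312 m / 0.8 = -0.39, 0.096 rad / 2 = 0.048.

steer_hand --motion '[[[0,-0.05,-0.025,-0.025,0,0,0.01],[0,-0.8063,-0.39,-0.0263,0,0,0.048],[0,-0.8063,-0.39,-0.0263,0,0,0.048],[0,-0.8063,-0.39,-0.0263,0,0,0.048],[0,-0.8063,-0.39,-0.0263,0,0,0.048],[0,-0.8063,-0.39,-0.0263,0,0,0.048],[0,-0.8063,-0.39,-0.0263,0,0,0.048],[0,-0.8063,-0.39,-0.0263,0,0,0.048],[0,-0.8063,-0.39,-0.0263,0,0,0.048],[0,-0.8063,-0.39,-0.0263,0,0,0.048]]]'

```text
clock: 1.1
tool_pos: [0.5673, 0.2105, 0.2591]
eef_rot: [0.238, 0.971, -0.0, -0.0]
contact_force: [1.5, 0.4, 0.0]
opening: 0.118
finger_force: 0.0
```

Run:
```python
from h import *
goto(push(1.07,45,260),1.07+yaw)
```

```text
d [-0.2066 -0.0761 -0.001 ] rot [-0.    -0.001 -0.   ]
```

Scaled: -0.16 m / 0.8 = -0.2, -0.06 m / 0.8 = -0.075.

steer_hand --motion '[[[0,-0.2,-0.075,0,0,0,0],[0,-0.2,-0.075,0,0,0,0],[0,-0.2,-0.075,0,0,0,0],[0,-0.2,-0.075,0,0,0,0],[0,-0.2,-0.075,0,0,0,0],[0,-0.2,-0.075,0,0,0,0],[0,-0.2,-0.075,0,0,0,0]]]'

```text
clock: 1.8
tool_pos: [0.6793, 0.0876, 0.2592]
eef_rot: [0.237, 0.972, 0.001, -0.001]
contact_force: [-0.4, 0.5, 0.7]
opening: -0.001
finger_force: 0.0
```

Run:
```python
from h import *
goto(push(1.07,45,260),1.07+yaw); goto(push(1.07,45,122),1.07+yaw)
cv2.imwrite("pics/t1.png",r.snapshot("top"));s=r.snapshot("side")[:,:,::-1];crop(s,180,40,220,200,3,"pics/s1.png")
```

```text
d [-0.0504 -0.0191 -0.0009] rot [ 0.001 -0.002  0.003]
d [-0.0507 -0.0192  0.1371] rot [ 0.001 -0.002  0.003]
```

View pics/s1.png

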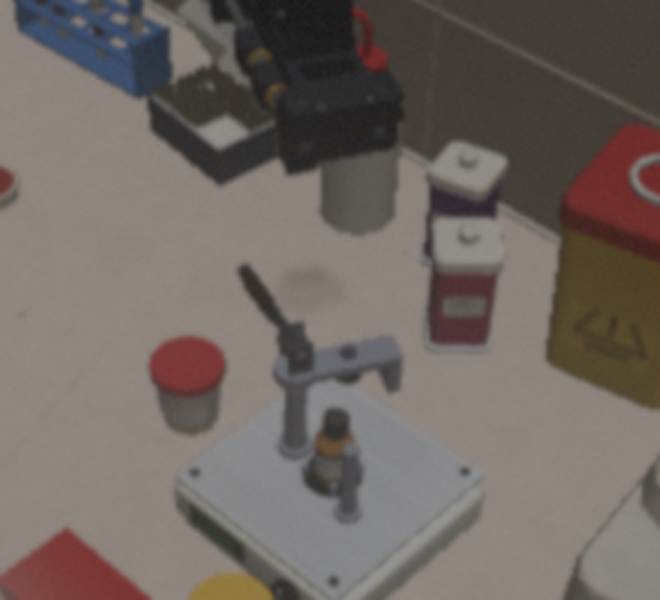

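Run:
```python
from h import *
s=r.get_state();p=s["tool_pos"];print(p)
for dz in(0,.064):
    q=np.array(p)+[0,0,dz];print((proj("side",[q])[0]-[180,40])*3,proj("top",[q])[0])
t=cv2.imread("pics/t1.png")[:,:,::-1];crop(t,130,50,180,180,3.3,"pics/t1c.png")
```

```text
[0.67952198 0.08738448 0.25957296]
[295.95083056 162.74182054] [216.93578989 109.19462645]
[296.88193088  79.05738552] [214.74869457  98.7022062 ]
```

View pics/t1c.png

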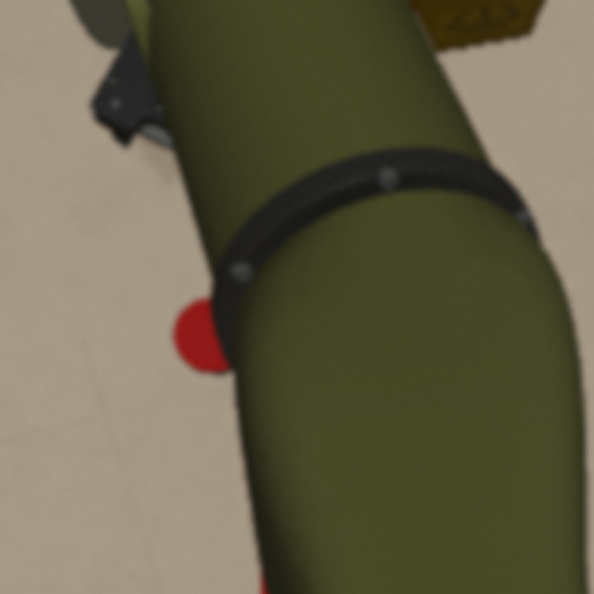

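Run:
```python
from h import *
s=r.get_state();p=np.array(s["tool_pos"]);A=R.from_quat(s["eef_rot"]).as_matrix()
def f(x,y,z): q=p+A@[x,y,z];return ((proj("side",[q])[0]-[200,20])*5).round()
for n,z,hx,hy in(("tip",0,.009,.0175),("fingertop",-.064,.009,.0175),("body",-.064,.0375,.0935)):
    print(n,[f(i*hx,j*hy,z).tolist() for i,j in((1,1),(1,-1),(-1,-1),(-1,1))])
t=r.snapshot("side")[:,:,::-1][20:120,200:330]
cv2.imwrite("pics/s2.png",np.clip(cv2.resize(t,None,fx=5,fy=5,interpolation=cv2.INTER_CUBIC)*2.2,0,255).astype('uint8'))
```

```text
tip [[359.0, 350.0], [384.0, 401.0], [428.0, 393.0], [402.0, 342.0]]
fingertop [[359.0, 211.0], [386.0, 262.0], [432.0, 253.0], [404.0, 203.0]]
body [[236.0, 120.0], [372.0, 396.0], [575.0, 358.0], [415.0, 91.0]]
```

View pics/s2.png

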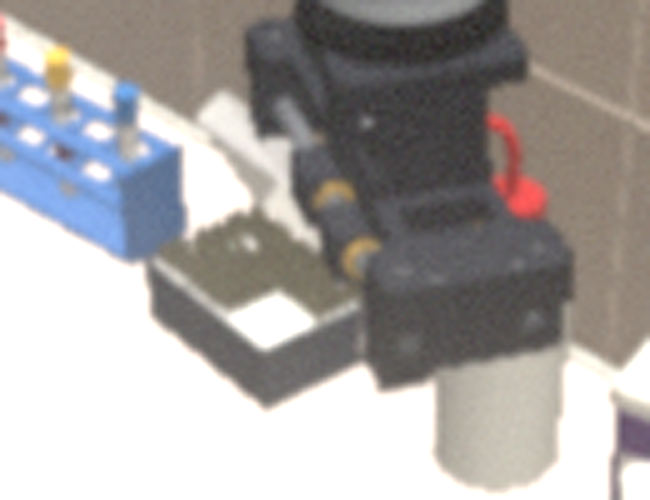

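The black box is the gripper body, whose lower edge (372,396)-(575,358) matches the prediction; the fingers are hidden behind it. I'll check the wash bottle clearance, then move on.

Run:
```python
from h import *
print("wash base",ray("side",(300,112),0),"near",ray("side",(334,152),0), ray("side",(338,140),0.06))
for i in(1,-1):
  for j in(1,-1):
    a=1.09;c=push(1.07,45);print((c+np.array([np.cos(a),np.sin(a),0])*.0935*j+np.array([np.sin(a),-np.cos(a),0])*.0375*i).round(3))
```

```text
wash base [9.11871826e-01 2.35646673e-01 1.11022302e-16] near [8.57451935e-01 6.47456527e-02 1.11022302e-16] [0.84403045 0.04804469 0.06      ]
[0.792 0.113 0.122]
[ 0.705 -0.053  0.122]
[0.725 0.148 0.122]
[ 0.639 -0.018  0.122]
```

steer_hand --motion '[[[0,-0.0625,-0.0238,0,0,0,0],[0,-0.0625,-0.0238,0,0,0,0],[0,-0.0625,-0.0238,0.0375,0,0,0],[0,-0.0625,-0.0238,0.0875,0,0,0],[0,-0.0625,-0.0238,0.125,0,0,0],[0,-0.0625,-0.0238,0.125,0,0,0]]]'

```text
clock: 2.55
tool_pos: [0.7123, 0.0453, 0.1547]
eef_rot: [0.237, 0.971, -0.002, -0.005]
contact_force: [0.0, -1.3, 0.7]
opening: 0.003
finger_force: 0.0
```

Run:
```python
from h import *
goto(push(1.07,45,122),1.07+yaw)
```

```text
d [-0.0019  0.0034  0.0326] rot [-0.006 -0.008  0.001]
```

Scaled: 0.035 m / 0.8 = 0.0438, 0.03 m / 0.8 = 0.0375.

steer_hand --motion '[[[0,-0.0025,0.0025,0.0375,0,0,0],[0,-0.0025,0.0025,0.0438,0,0,0],[0,-0.0025,0.0025,0.0438,0,0,0]]]'

```text
clock: 2.85
tool_pos: [0.7186, 0.0464, 0.1249]
eef_rot: [0.238, 0.971, -0.0, -0.0]
contact_force: [-1.0, -0.1, 0.4]
opening: 0.001
finger_force: 0.0
```

Run:
```python
from h import *
print(r.get_state()["contact_force"])
for th,o in((1.07,45),(1.07,32),(.95,28),(.8,28),(.65,28),(.5,28),(.35,28),(.2,28),(.1,28),(0,28)): goto(push(th,o,121),th+yaw)
```

```text
[-0.96679741 -0.05603931  0.39316883]
d [ 0.0035 -0.0005  0.0039] rot [-0. -0. -0.]
d [ 0.0035 -0.0135  0.004 ] rot [-0. -0. -0.]
d [ 0.0006 -0.0261  0.004 ] rot [-0.   -0.    0.12]
d [-0.0015 -0.0372  0.004 ] rot [-0.   -0.    0.27]
d [-0.0019 -0.0485  0.004 ] rot [-0.   -0.    0.42]
d [-0.0006 -0.0597  0.004 ] rot [-0.   -0.    0.57]
d [ 0.0024 -0.0706  0.004 ] rot [-0.   -0.    0.72]
d [ 0.0069 -0.081   0.004 ] rot [-0.   -0.    0.87]
d [ 0.0108 -0.0874  0.004 ] rot [-0.   -0.    0.97]
d [ 0.0153 -0.0935  0.004 ] rot [-0.   -0.    1.07]
```

Scaled: -0.06 m / 0.8 = -0.075, -0.002 m / 0.8 = -0.0025, 0.57 rad / 2 = 0.285.

steer_hand --motion '[[[0,0.0038,-0.0088,0.0025,0,0,0],[0,0.0038,-0.0175,0.0025,0,0,0],[0,0.0025,-0.025,0.0025,0,0,0.03],[0,0.0013,-0.0325,0.0025,0,0,0.06],[0,0,-0.04,0.0025,0,0,0.1],[0,-0.0013,-0.0463,0.0025,0,0,0.135],[0,-0.0025,-0.0538,0.0025,0,0,0.175],[0,-0.0025,-0.0606,0.0025,0,0,0.21],[0,-0.0013,-0.0675,0.0025,0,0,0.25],[0,-0.0013,-0.075,0.0025,0,0,0.285]]]'

```text
clock: 3.85
tool_pos: [0.6931, -0.0074, 0.124]
eef_rot: [0.503, 0.864, 0.002, 0.001]
contact_force: [1.8, 3.1, -0.4]
opening: 0.002
finger_force: 1.2
```

Run:
```python
from h import *
s=r.get_state();print(SH(s["tool_pos"]))
for th in(.5,.35,.2,.1,0): goto(push(th,28,121),th+yaw)
```

```text
[ 59.67111527 -13.5040649 ]
d [ 0.0012 -0.0011  0.003 ] rot [ 0.004  0.001 -0.004]
d [-0.0023 -0.0119  0.003 ] rot [0.004 0.    0.146]
d [-0.0041 -0.023   0.0029] rot [0.004 0.    0.296]
d [-0.0043 -0.0306  0.0029] rot [ 0.004 -0.     0.396]
d [-0.0038 -0.0381  0.0029] rot [ 0.004 -0.     0.496]
```

Scaled: -0.036 m / 0.8 = -0.045, -0.035 m / 0.8 = -0.0438, 0.49 rad / 2 = 0.245.

steer_hand --motion '[[[0,-0.0025,-0.0075,0.0013,0,0,0.035],[0,-0.0038,-0.015,0.0013,0,0,0.075],[0,-0.005,-0.0225,0.0013,0,0,0.11],[0,-0.0063,-0.0288,0.0013,0,0,0.15],[0,-0.0063,-0.0338,0.0013,0,0,0.175],[0,-0.0063,-0.0375,0.0013,0,0,0.2],[0,-0.0063,-0.0413,0.0013,0,0,0.225],[0,-0.0063,-0.0438,0.0013,0,0,0.245],[0,-0.0063,-0.045,0.0013,0,0,0.245],[0,-0.0063,-0.045,0.0013,0,0,0.245]]]'

```text
clock: 4.85
tool_pos: [0.6637, -0.0304, 0.1223]
eef_rot: [0.696, 0.718, 0.001, 0.001]
contact_force: [2.0, -0.3, 1.5]
opening: 0.003
finger_force: 1.2
```

Run:
```python
from h import *
s=r.get_state();print(SH(s["tool_pos"]));goto(push(0,28,121),yaw)
```

```text
[ 29.8832447  -35.96426981]
d [ 0.001  -0.0019  0.0013] rot [0.002 0.    0.01 ]
```

Scaled: -0.004 m / 0.8 = -0.005, -0.003 m / 0.8 = -0.0038, 0.01 rad / 2 = 0.005.

steer_hand --motion '[[[0,0.0013,-0.0025,0,0,0,0.005],[0,0.0013,-0.0038,0,0,0,0.005],[0,0.0013,-0.005,0,0,0,0.005],[0,0.0013,-0.005,0,0,0,0.005]]]'

```text
clock: 5.25
tool_pos: [0.6599, -0.0294, 0.1216]
eef_rot: [0.7, 0.714, 0.001, 0.001]
contact_force: [3.8, -2.2, 0.7]
opening: 0.009
finger_force: 2.3
```

Run:
```python
from h import *
s=r.get_state();print(SH(s["tool_pos"]))
```

```text
[ 26.08472313 -34.86079043]
```

Scaled: -0.004 m / 0.8 = -0.005, -0.003 m / 0.8 = -0.0038.

steer_hand --motion '[[[0,0,-0.0025,0,0,0,0],[0,0,-0.0038,0,0,0,0],[0,0,-0.005,0,0,0,0],[0,0,-0.005,0,0,0,0]]]'

```text
clock: 5.65
tool_pos: [0.6591, -0.0295, 0.1222]
eef_rot: [0.7, 0.714, 0.003, 0.003]
contact_force: [11.7, -2.5, -2.0]
opening: 0.007
finger_force: 5.0
```

Run:
```python
from h import *
s=r.get_state();print(SH(s["tool_pos"]))
```

```text
[ 25.26013324 -34.9527101 ]
```

Force rose to 12 N with no motion, so the strap is home. Next I retreat, rise and go over to the lever.

Scaled: -0.14 m / 0.8 = -0.175, -0.12 m / 0.8 = -0.15.

steer_hand --motion '[[[0,0,0.0188,0,0,0,0],[0,0,0.035,0,0,0,0],[0,0,0.035,-0.05,0,0,0],[0,0,0.035,-0.1,0,0,0],[0,0,0.035,-0.15,0,0,0],[0,0,0.035,-0.175,0,0,0],[0,0,0.035,-0.175,0,0,0]]]'

```text
clock: 6.35
tool_pos: [0.6834, -0.0278, 0.2641]
eef_rot: [0.7, 0.714, 0.001, 0.001]
contact_force: [-0.6, -0.6, -0.2]
opening: 0.003
finger_force: 0.0
```

Run:
```python
from h import *
s=r.get_state();print(SH(s["tool_pos"]))
t=r.snapshot("side")[:,:,::-1][60:260,200:380];crop(t,0,0,180,200,3,"pics/s3.png")
def lt(e,l): return 35+l*np.cos(e)-4.5*np.sin(e),162+l*np.sin(e)+4.5*np.cos(e)
y,z=lt(1.13,62)
goto(W(0,y-9-12,265),yaw)
for e in(1.13,1.0,.85,.7,.55,.4,.25,.1,0,-.05): 
    y,z=lt(e,62);print(e,round(y-9,1),round(z,1))
```

```text
[ 49.63347662 -33.75174421]
d [ 0.0701 -0.0484 -0.0032] rot [-0.001 -0.001  0.   ]
1.13 48.4 220.0
1.0 55.7 216.6
0.85 63.5 211.5
0.7 70.5 205.4
0.55 76.5 198.2
0.4 81.4 190.3
0.25 85.0 181.7
0.1 87.2 172.7
0 88.0 166.5
-0.05 88.1 163.4
```

View pics/s3.png

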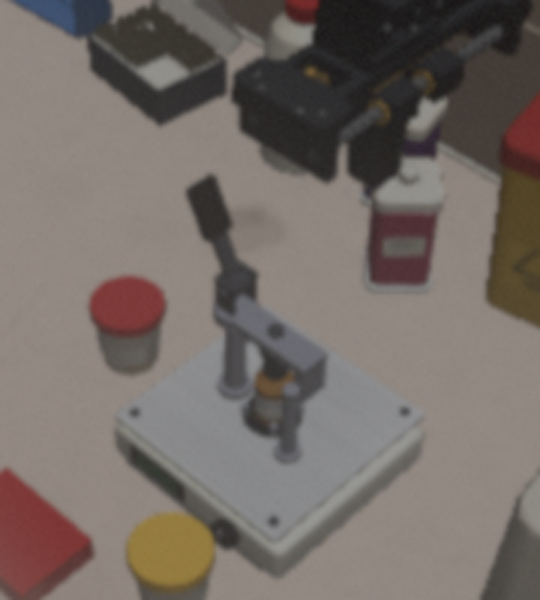

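The picture shows the strap home with its lip at the pillar (crop 300,380), the bottle upright below it, the lever raised, and the fingers clear at (375,185).

Scaled: 0.068 m / 0.8 = 0.085, -0.048 m / 0.8 = -0.06.

steer_hand --motion '[[[0,0.0375,-0.0313,-0.0025,0,0,0],[0,0.075,-0.06,-0.0025,0,0,0],[0,0.085,-0.0613,-0.0025,0,0,0],[0,0.085,-0.0613,0.0225,0,0,0],[0,0.085,-0.0613,0.0438,0,0,0],[0,0.085,-0.0613,0.0475,0,0,0],[0,0.085,-0.0613,0.0475,0,0,0]]]'

```text
clock: 7.1
tool_pos: [0.6316, 0.0382, 0.2217]
eef_rot: [0.7, 0.714, -0.002, -0.001]
contact_force: [0.4, 0.6, 0.6]
opening: 0.007
finger_force: 0.0
```

Run:
```python
from h import *
s=r.get_state();print(SH(s["tool_pos"]))
def lt(e,l): return 35+l*np.cos(e)-4.5*np.sin(e),162+l*np.sin(e)+4.5*np.cos(e)
for e in(1.13,1.0,.85,.7,.55,.4,.25,.1,0): 
    y,z=lt(e,62);goto(W(0,y-9,z),yaw)
```

```text
[-0.81185203 33.27173464]
d [0.0151 0.0008 0.0017] rot [-0.004  0.    -0.001]
d [0.0224 0.0008 0.0051] rot [-0.004  0.    -0.001]
d [0.0303 0.0008 0.0101] rot [-0.004  0.    -0.001]
d [0.0373 0.0009 0.0163] rot [-0.004  0.    -0.001]
d [0.0432 0.0009 0.0234] rot [-0.004  0.    -0.001]
d [0.0481 0.0009 0.0314] rot [-0.004  0.    -0.001]
d [0.0517 0.0009 0.04  ] rot [-0.004  0.    -0.001]
d [0.054 0.001 0.049] rot [-0.004  0.    -0.001]
d [0.0548 0.001  0.0552] rot [-0.004  0.    -0.001]
```

Scaled: 0.048 m / 0.8 = 0.06, 0.045 m / 0.8 = 0.0563.

steer_hand --motion '[[[0,0.0125,0.0013,0.0013,0,0,0],[0,0.02,0.0013,0.0025,0,0,0],[0,0.025,0.0013,0.005,0,0,0],[0,0.03,0.0013,0.0075,0,0,0],[0,0.035,0.0013,0.0106,0,0,0],[0,0.04,0.0013,0.0144,0,0,0],[0,0.0463,0.0013,0.02,0,0,0],[0,0.0513,0.0013,0.0256,0,0,0],[0,0.0563,0.0013,0.0325,0,0,0],[0,0.06,0.0013,0.0388,0,0,0]]]'

```text
clock: 8.1
tool_pos: [0.633, 0.0872, 0.1919]
eef_rot: [0.7, 0.714, 0.0, 0.0]
contact_force: [1.5, -1.7, 3.4]
opening: 0.006
finger_force: 1.5
```

Run:
```python
from h import *
s=r.get_state();print(SH(s["tool_pos"]))
def lt(e,l): return 35+l*np.cos(e)-4.5*np.sin(e),162+l*np.sin(e)+4.5*np.cos(e)
for e in(.4,.25,.1,0,-.05): 
    y,z=lt(e,62);goto(W(0,y-9,z),yaw)
```

```text
[ 1.57172862 82.26240906]
d [-0.0009 -0.0016  0.0016] rot [ 0.001 -0.    -0.   ]
d [ 0.0027 -0.0016  0.0102] rot [ 0.001 -0.    -0.   ]
d [ 0.005  -0.0016  0.0192] rot [ 0.001 -0.    -0.   ]
d [ 0.0057 -0.0016  0.0254] rot [ 0.001 -0.    -0.   ]
d [ 0.0059 -0.0016  0.0285] rot [ 0.001 -0.    -0.   ]
```

Scaled: 0.027 m / 0.8 = 0.0338, 0.025 m / 0.8 = 0.0313.

steer_hand --motion '[[[0,0.0013,-0.0013,0.005,0,0,0],[0,0.0038,-0.0013,0.0113,0,0,0],[0,0.005,-0.0013,0.0175,0,0,0],[0,0.0063,-0.0013,0.0225,0,0,0],[0,0.0063,-0.0013,0.0275,0,0,0],[0,0.0063,-0.0013,0.0313,0,0,0],[0,0.0063,-0.0013,0.0338,0,0,0],[0,0.0063,-0.0013,0.0338,0,0,0]]]'

```text
clock: 8.9
tool_pos: [0.6315, 0.0926, 0.1663]
eef_rot: [0.7, 0.714, 0.001, -0.001]
contact_force: [-1.4, 4.3, 9.8]
opening: 0.006
finger_force: 4.8
```

Run:
```python
from h import *
s=r.get_state();print(SH(s["tool_pos"]))
```

```text
[ 0.12442471 87.6432122 ]
```

Scaled: 0.004 m / 0.8 = 0.005, 0.002 m / 0.8 = 0.0025.

steer_hand --motion '[[[0,0,0,0.0025,0,0,0],[0,0,0,0.005,0,0,0],[0,0,0,0.005,0,0,0],[0,0,0,0.005,0,0,0]]]'

```text
clock: 9.3
tool_pos: [0.6318, 0.0929, 0.1652]
eef_rot: [0.7, 0.714, 0.002, -0.0]
contact_force: [-6.2, 3.4, 28.2]
opening: 0.005
finger_force: 13.5
```

Scaled: -0.16 m / 0.8 = -0.2, 0.15 m / 0.8 = 0.1875.

steer_hand --motion '[[[0,0,0,-0.0125,0,0,0],[0,0,0,-0.0625,0,0,0],[0,0,0,-0.125,0,0,0],[0,0.05,0,-0.175,0,0,0],[0,0.1,0,-0.2,0,0,0],[0,0.15,0,-0.2,0,0,0],[0,0.1875,0,-0.2,0,0,0],[0,0.1875,0,-0.2,0,0,0]]]'

```text
clock: 10.1
tool_pos: [0.6262, 0.2474, 0.3197]
eef_rot: [0.697, 0.717, -0.001, -0.002]
contact_force: [0.2, -0.9, -0.5]
opening: 0.01
finger_force: 0.0
```

Run:
```python
from h import *
s=r.snapshot("side")[:,:,::-1];t=r.snapshot("top")[:,:,::-1]
a=cv2.resize(s[100:260,200:350],(560,597),interpolation=cv2.INTER_CUBIC)
cv2.imwrite("pics/s4.png",np.clip(a*1.4,0,255).astype('uint8'));cv2.imwrite("pics/t4.png",t)
for nm,P in(("pillar",W(-18.5,-35,124)),("lip",lip(0,134)),("tip",lev(0,1.13,0,77)),("cap",W(0,-3,117))):print(nm,((proj("side",[P])[0]-[200,100])*3.73).round())
for n,i0 in(("side",cv2.imread("pics/side0.png")),):
    for nm,img in(("0",i0),("1",s)):
        h=cv2.cvtColor(np.ascontiguousarray(img),cv2.COLOR_BGR2HSV)
        for lo,hi in(((18,110,80),(32,255,255)),((0,140,80),(8,255,255)),((170,140,80),(180,255,255))):
            k,l,st,c=cv2.connectedComponentsWithStats(cv2.inRange(h,lo,hi))
            print(nm,[(c[j].round(1).tolist(),int(st[j,4])) for j in range(1,k) if st[j,4]>150])
```

```text
pillar [360. 331.]
lip [384. 300.]
tip [194. 133.]
cap [340. 291.]
0 [([393.0, 148.8], 1552), ([256.7, 243.5], 588)]
0 [([403.0, 105.1], 1420), ([214.9, 234.0], 251)]
0 []
1 [([393.1, 148.8], 1548), ([256.6, 243.5], 590)]
1 [([403.1, 105.1], 1421), ([242.4, 160.7], 154), ([214.0, 233.4], 275)]
1 []
```

View pics/s4.png

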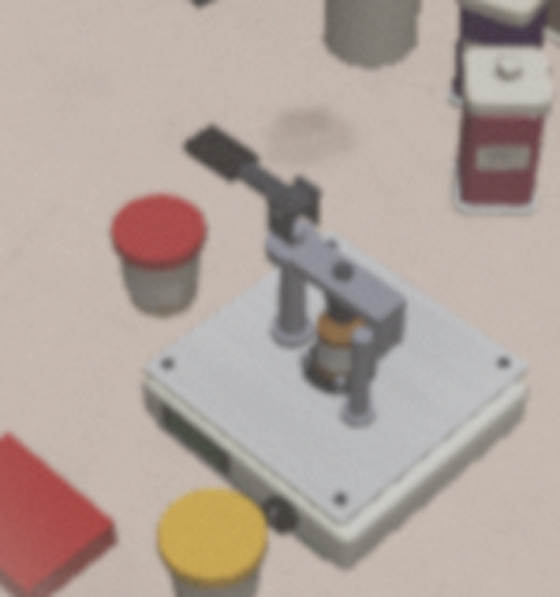

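The lever tip is at (197,140), against (194,133) predicted for level. The strap sits down on the cap with its lip against the pillar, the bottle is upright, and the cups and slide pack have not moved.

```bash
python3 -c "
from plant import r
print(r.finish_job())"
```

```text
the job is handed in; nothing more can be done
None
```

The job is handed in at about 10 s on the clock: the strap rests against its stop pillar, the lever is level with the pad on the cap, the bottle stands in place, nothing around the shaker moved that I could see, and the hand is clear.

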